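Snap a sample tube into the clips of a rocking mixer

TASK

Load the loose blue-capped tube into the empty pair of spring clips on the rocking mixer: lay it across the mouths of both clips, cap on the same side as on the red-capped tube already loaded beside it and both clips under the bare amber glass, and let go of it. Then press it down from above until it has snapped fully home in both clips, and draw back. Leave the bottles, the tip box and the jars where they stand.

Things in the scene. Friction and masses are not known exactly. Their poses are not given: they have to be found in the camera images.
- tube: The loose tube, level on its white rest: amber glass 25 mm in diameter with a white band round the middle, a domed end and a blue screw cap (29 mm diameter, 30 mm long); 150 mm in all, about 60 g. Origin on the axis at the middle of the glass; x runs along the axis to the cap. Full-diameter glass from x = -49 to +60 mm, cap +60 to +90. Easily taken at its middle from above.
- tube_cap (a point): Point on the tube's axis, 40 mm from its origin towards the cap; axes as the tube's.
- tube_end (a point): Point on the tube's axis, 40 mm from its origin away from the cap; axes as the tube's.
- tube_rest: Fixed low white rest on which the tube starts, tube axis 38 mm above the bench. Two V saddles, each 10 mm long and 46 mm wide, stand under the tube's x = -40 and +40 mm and end below its axis; between them only a strip 14 mm wide and 6 mm high, so there is room for fingers either side of the tube. Origin at the centre of its underside, x along the tube.
- mixer: Fixed rocking mixer, white with a level grey platform 200 x 220 mm, its top 70 mm above the bench. Across the platform run two parallel aluminium rails, 30 mm wide, 6 mm thick, 200 mm long, 90 mm apart: one with an empty pair of blue clips, the other holding a red-capped tube of the same size (fixed). Origin at the centre of its underside.
- seat_mid (a point): Middle of the empty pair of clips: where the tube's origin lies once the tube is home. 22.5 mm above the platform, halfway between the two clips. x runs along the rail to the side where the cap belongs (as on the loaded tube), y across the rail, z up.
- seat_cap (a point): Centre of the empty clip on the cap side, on the axis of a tube that is home; 40 mm from seat_mid along +x; axes as seat_mid's. Each clip is a blue C, 12 mm long along x, 30 mm wide, open at the top, with two springy jaws ending in rounded lips, tops 10 mm above this point. A tube laid on the lips rests steadily with its axis 17 mm above this point and does not go in by itself.
- seat_end (a point): The same for the other clip, 40 mm along -x. About 7 N down right over a clip (13 N midway, for both) springs the jaws; the tube snaps to the floor, axis at this point, top 12.5 mm above it and 2 mm over the lips, so closed fingers can press there. With one end in, the tube slopes; pressing that end flat takes up to 20 N and can pull the other in: rather press the other end next.
- bottle_blue: Bystander: blue bottle, 66 mm in diameter, 150 mm tall, black cap. Origin at the centre of its underside.
- bottle_red: Bystander: red bottle of the same size. Origin at the centre of its underside.
- tip_box: Bystander: blue box of white pipette tips, 85 x 125 x 53 mm. Origin at the centre of its underside.
- stick_jar: Bystander: clear jar of wooden sticks, 90 mm in diameter, 140 mm tall. Origin at the centre of its underside.
- small_jar: Bystander: small amber jar with white lid, 48 mm in diameter, 55 mm tall. Origin at the centre of its underside.
Not all that is in view belongs to the job. What is shaped like the tube but yellow is not meant.

How it is judged (in metres and radians):
On the way, in this order (a step that is already met when the one before it is completed fails the run):
1. the tube lies across the mouths of both empty clips, cap on the proper side, let go (z of tube_cap in the frame of seat_cap between 0.012 and 0.022 m and y of tube_cap in the frame of seat_cap between -0.004 and 0.004 m and z of tube_end in the frame of seat_end between 0.012 and 0.022 m and y of tube_end in the frame of seat_end between -0.004 and 0.004 m and x of tube in the frame of seat_mid between -0.013 and 0.013 m and contact force between the fingers and tube below 0.05 N), for 0.2 s.
2. the tube has been pressed home in both clips (z of tube_cap in the frame of seat_cap between -0.003 and 0.003 m and y of tube_cap in the frame of seat_cap between -0.004 and 0.004 m and z of tube_end in the frame of seat_end between -0.003 and 0.003 m and y of tube_end in the frame of seat_end between -0.004 and 0.004 m and x of tube in the frame of seat_mid between -0.013 and 0.013 m), for 0.2 s.
At the end, for the whole second after the job is handed in: The tube is home in both empty clips, cap on the +x side of seat_mid, let go and at rest: at each clip its axis is within 3 mm in height and 4 mm sideways of the clip's centre; its origin is within 13 mm of seat_mid along the rail (all of step 2 and contact force between the fingers and tube below 0.05 N and linear speed of tube below 0.02 m/s); the robot touches nothing.
It fails at once if a bottle, the tip box or a jar is moved more than 30 mm (distance of any of bottle_blue, bottle_red, tip_box, stick_jar, small_jar from where it was at the start of the episode above 0.03 m).
It also fails if it takes over 58 s, if anything falls off the work surface, if the arm or the gripper's body presses on something with over 40 N, if the wrist force passes 120 N, or if a joint passes its speed limit or range.

ROBOT

A 6-joint arm with a two-finger parallel gripper is mounted at the origin on the work surface. World frame = base frame: x ahead of the robot, y to its left, z up, the work surface at z = 0. Lengths are in mm, angles in rad, forces in N, time in s.
With the tool pointing down it reaches from about 350 to 850 mm from the base axis. Payload 8.1 kg.
Tool frame: the origin (TCP) lies at the very end of the fingers, on their centre line; the grasp point (between the pads) lies r.grip_point_offset behind it (r.grip_point_offset is the distance from the TCP to the grasp point, in mm); z points along the fingers, y is the direction in which the jaws open and shut (so a half turn about z gives the same grasp; the last joint's range is limited). The gripper opens to 85 mm and grips with 20 to 120 N. Pads are 22 mm wide; open, the fingers measure 114 mm over their backs; the gripper's body (76 mm by 85 mm) begins 54 mm behind the grasp point. The pads swing forward as they close: fully open they stand 13 mm farther back than shut.
Start: joints at [-1.329, 0.13, 1.488, -0, 1.523, -0.085], TCP at [192.628, -568.242, 193.992] pointing down, gripper open.
Joint ranges: [-2.96, 2.96], [-0.89, 2.26], [0.02, 2.5], [-1.34, 4.48], [0, 2.73], [-2.66, 2.66]. Speed limits (rad/s): [2.39, 2.39, 2.79, 3.14, 3.14, 3.14].

INTERFACE

Orientations are given as a unit quaternion [x, y, z, w].
In Python, from plant import r gives the robot as it stands. The module is installed in compiled form; this text tells all that it offers.
- The arm moves only by the shell command python3 -m creep 'ROWS' [OPENING] [FORCE]. ROWS is JSON, a list of rows, each a list of 2 entries, a list of its own where there are three numbers: the shift along the tool's x, y, z as a fraction of full scale, then the turn about the tool's z as a fraction of full scale. In form: [[[x, y, z], spin], ...]. A call has 1 to 8 rows; each row is the pose to reach, as a shift and turn from the pose commanded when the call began, along the tool's axes at that moment; what a row does not reach only later rows make up. Full scale, the value 1, is 0.12 m for a shift and 60 degrees for a turn. A row lasts 1/10 s, in which the tool goes at most 50 mm and 8.59 degrees, less where a joint would pass 70% of its speed; a pose out of reach is approached as far as the arm can. A call with a number of a shift or a turn outside -1 to 1 is refused whole. A call with a gripper value outside its range is refused whole. OPENING is the opening, from 0 (shut) to 1 (fully open), set as the call begins (- or left out, the last holds). The fingers move at their own pace and stop on an object; FORCE is the grip in N (left out, the last holds). Time passes only in rows, so rows that repeat a pose let the fingers close. It gives the time, the measured TCP pose, the force and the opening at its end, in the units of the state.
- r.sense(): the state, without advancing time (a new reading comes with each control period).
- r.capture(name): name is "scene" or "top"; returns a dict with "img" (480x640x3 uint8, red, green, blue), "mtx" (3x3 intrinsics, pixels), "world_from_camera" (4x4, takes a point from camera to world coordinates). Camera axes: x right, y up, looking along -z (the intrinsics and any distortion apply to the point x, -y, -z); pixel columns grow to the right and rows downward; lengths in mm; the calibration is good to about 2 mm. A picture is of the moment at which its call begins. There is no depth.
- r.finish_job(): hands the job in, once; it reports no verdict.
Trained networks look in a picture, given as the dict that the camera call returned (one of the last four; its "shot" number tells which), for a name from the list of things; names that differ only in an ending like _2 or _b are one class to them, and where a whole thing is asked for, a point or a joint stands for the part that bears it (a point fixed in the world has none). Each returns a list of dicts, best first, with "score" (0 to 1); they miss things now and then, are a little off and sometimes report something else, mostly with a low value. They report only what shows in the picture. A call takes as long as a camera call. They do not tell look-alikes from the thing itself.
- r.find_in(query, picture): "rect" ([left, top, right, bottom] in pixels, round what is visible of it).
- r.regions_of(query, picture): "region" (480x640 bool, what is visible of it) and "rect" ([left, top, right, bottom] in pixels, round what is visible of it).
The state is a dict: "time": time; "q": joint angles; "joint_vel": joint speeds; "effort": joint torques, N m; "position": TCP position; "orientation": TCP orientation; "force": force on the tool from outside, world axes, zero at the start; "wrist_torque": the same for the moment, N m; "grip_width": finger opening in mm.
Only numpy, scipy, OpenCV 4.12 (cv2) and the standard library are available. Lean on these libraries where they do the work, as an engineer would, in place of code of your own. Each camera call takes 0.05 s, during which the arm holds its last target.

## Working session

There is one attempt and no reset: what is moved stays moved. The work goes in short steps, Python scripts to look and compute and a shell command to move; the robot and the scene stay as the last step left them, time stands still between calls to the robot, and variables do not carry over. Pictures are saved under pics/ and viewed, and the job is handed in when it is done.

```bash
mkdir -p pics
python3 - <<'E'
from plant import r
import cv2
s=r.sense();print(s['time'],s['position'],s['orientation'],s['grip_width'],r.grip_point_offset)
for n in ('scene','top'):
    c=r.capture(n);cv2.imwrite(f'pics/{n}0.png',c['img'][:,:,::-1]);print(n,c['mtx'],c['world_from_camera'],[k for k in c])
    for q in ('tube','tube_rest','mixer'):
        print(q,[(d['score'],d['rect']) for d in r.find_in(q,c)])
E
```

```text
0.0 [ 192.48691807 -567.63527195  192.94194522] [ 9.86679750e-01  1.62672129e-01 -5.83664608e-05 -9.19396407e-04] 85.27743673445097 18.700000000000003
scene [[471.24985398   0.         320.37511019]
 [  0.         471.24985398 241.3128204 ]
 [  0.           0.           1.        ]] [[ 6.06160843e-01 -4.81791662e-01  6.32807891e-01  1.21954628e+03]
 [ 7.95140654e-01  3.85004710e-01 -4.68532510e-01 -4.76447007e+02]
 [-1.78989621e-02  7.87177342e-01  6.16466917e-01  7.04808071e+02]
 [ 0.00000000e+00  0.00000000e+00  0.00000000e+00  1.00000000e+00]] ['img', 'mtx', 'world_from_camera', 'shot']
tube [(0.77, [293.1, 242.0, 307.1, 291.5]), (0.57, [194.1, 278.8, 266.2, 314.4])]
tube_rest [(0.58, [198.0, 301.2, 252.0, 329.4])]
mixer [(0.78, [319.2, 177.2, 438.2, 256.3]), (0.74, [327.7, 178.4, 400.9, 215.2]), (0.53, [358.7, 254.4, 394.9, 331.5])]
top [[447.61929063   0.         321.03852499]
 [  0.         447.61929063 239.10763438]
 [  0.           0.           1.        ]] [[-1.83380286e-02  9.95308799e-01 -9.49953259e-02  5.08098557e+02]
 [-9.99746707e-01 -1.70136425e-02  1.47328886e-02  1.29557968e+01]
 [ 1.30475571e-02  9.52414364e-02  9.95368691e-01  1.28111474e+03]
 [ 0.00000000e+00  0.00000000e+00  0.00000000e+00  1.00000000e+00]] ['img', 'mtx', 'world_from_camera', 'shot']
tube [(0.77, [319.0, 246.2, 352.1, 289.8]), (0.69, [372.3, 250.6, 430.0, 265.1]), (0.26, [208.8, 231.5, 291.4, 310.8])]
tube_rest [(0.55, [141.2, 229.3, 187.4, 263.8])]
mixer [(0.86, [209.8, 231.1, 290.1, 313.0])]
```

View pics/scene0.png

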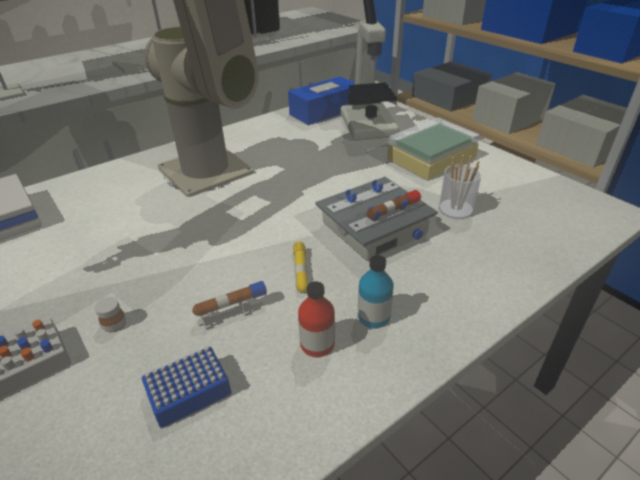

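View pics/top0.png

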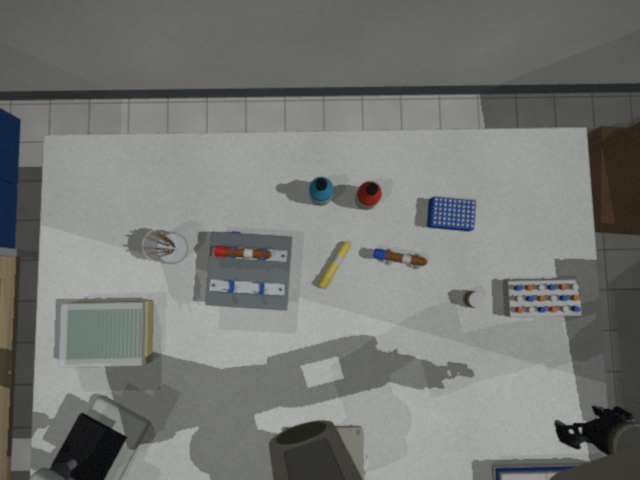

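Run:
```python
import cv2
t=cv2.imread('pics/top0.png')
cv2.imwrite('pics/t_crop.png',cv2.resize(t[220:320,195:355],None,fx=5,fy=5,interpolation=cv2.INTER_CUBIC))
cv2.imwrite('pics/t_crop2.png',cv2.resize(t[220:320,315:475],None,fx=5,fy=5,interpolation=cv2.INTER_CUBIC))
```

```text
(no output)
```

View pics/t_crop.png

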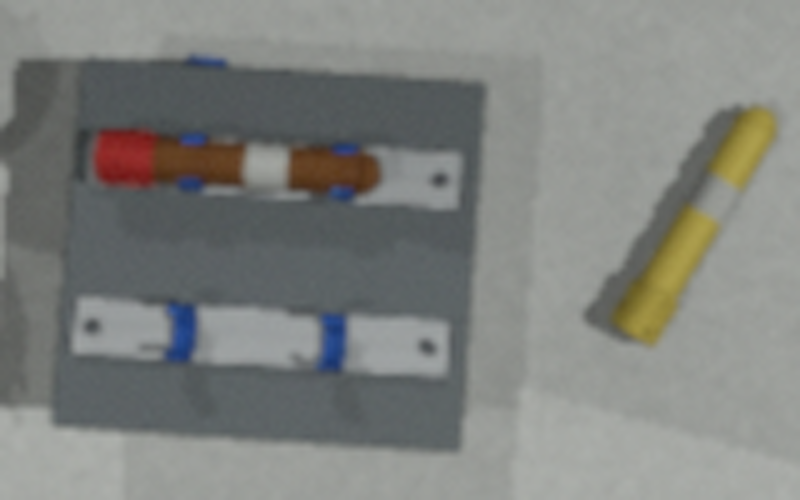

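View pics/t_crop2.png

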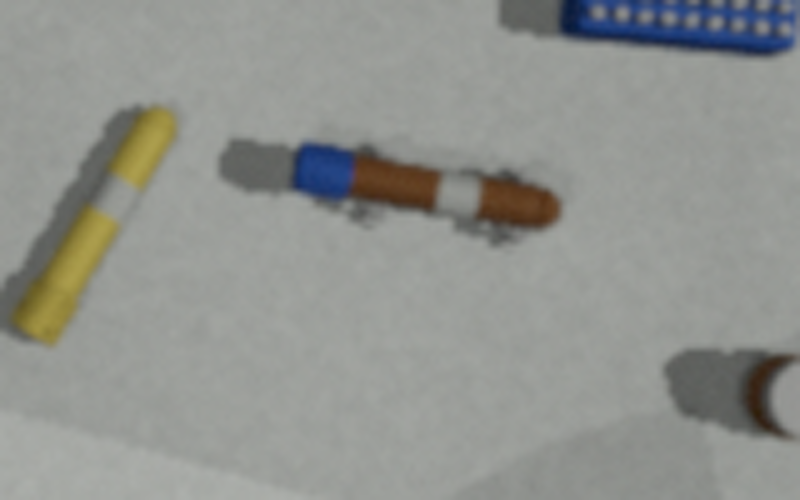

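Candidates in the top view: the yellow tube at (335,264) is a look-alike. The red-capped tube at (248,253) is already loaded and fixed. The blue-capped amber tube on its white rest at (400,257), scene (230,298), is the one I choose, and the crop confirms its blue cap and white band. The empty clips are at (231,287) and (262,289), on the near rail. The cap belongs on image left, which is +y.

```bash
cat > h.py <<'E'
import numpy as np, cv2
from plant import r
def ray(c,u,v):
    K=c['mtx'];T=c['world_from_camera']
    d=np.array([(u-K[0,2])/K[0,0],-(v-K[1,2])/K[1,1],-1.])
    return T[:3,3],T[:3,:3]@d
def onz(c,u,v,z):
    o,d=ray(c,u,v);return o+d*(z-o[2])/d[2]
def proj(c,p):
    T=c['world_from_camera'];K=c['mtx'];q=T[:3,:3].T@(np.asarray(p,float)-T[:3,3])
    return np.array([K[0,0]*q[0]/-q[2]+K[0,2],-K[1,1]*q[1]/-q[2]+K[1,2]])
def hsv(c): return cv2.cvtColor(c['img'],cv2.COLOR_RGB2HSV)
def blobs(m,box,mn=5):
    k=np.zeros(m.shape,np.uint8);l,t,R,b=box;k[t:b,l:R]=m[t:b,l:R]
    n,lab,st,ce=cv2.connectedComponentsWithStats(k)
    return [(st[i].tolist(),ce[i].round(2).tolist(),lab==i) for i in range(1,n) if st[i,4]>=mn]
def fitline(m):
    ys,xs=np.nonzero(m);P=np.c_[xs,ys].astype(float);c=P.mean(0);d=np.linalg.svd(P-c,full_matrices=False)[2][0]
    if d[0]<0:d=-d
    s=(P-c)@d;return c,d,s.min(),s.max()
E
python3 - <<'E'
from h import *
for n,bx,bt in (('top',(200,270,300,305),(365,240,435,272)),('scene',(335,175,395,210),(190,278,272,318))):
    c=r.capture(n);H=hsv(c);print(n)
    blue=(H[...,0]>100)&(H[...,0]<128)&(H[...,1]>120)
    amber=((H[...,0]<18)&(H[...,1]>100))
    for nm,m,b in (('clips',blue,bx),('cap',blue,bt),('amber',amber,bt)):
        for st,ce,k in blobs(m,b): print(nm,st,ce,onz(c,*ce,{'clips':90,'cap':38,'amber':38}[nm]).round(1))
    k=np.zeros(blue.shape,bool);l,t,R,b=bt;k[t:b,l:R]=(amber|blue)[t:b,l:R];k=max(blobs(k.astype(np.uint8),bt),key=lambda x:x[0][4])[2] if 0 else k
    cc,d,s0,s1=fitline(k)
    e0,e1=cc+d*(s0-.5),cc+d*(s1+.5);print('line',cc,d,e0,e1,onz(c,*e0,38).round(1),onz(c,*e1,38).round(1),onz(c,*cc,38).round(1))
E
```

```text
top
clips [229, 281, 5, 11, 47] [231.17, 285.87] [501.8 234.8  90. ]
clips [259, 283, 5, 11, 43] [261.28, 287.93] [495.  155.5  90. ]
cap [374, 249, 11, 11, 99] [379.15, 253.71] [ 583.1 -166.6   38. ]
amber [386, 251, 17, 11, 123] [393.54, 256.13] [ 575.7 -206.5   38. ]
amber [411, 256, 16, 9, 111] [417.85, 260.3] [ 562.8 -274.    38. ]
line [397.36636637 256.7987988 ] [0.98561333 0.16901584] [373.37528086 252.68473771] [426.37470216 261.77323256] [ 586.2 -150.6   38. ] [ 558.3 -297.6   38. ] [ 573.6 -217.2   38. ]
scene
clips [373, 184, 6, 8, 27] [375.19, 187.52] [501.7 227.1  90. ]
clips [380, 184, 2, 4, 6] [380.33, 185.5] [502.7 243.4  90. ]
clips [347, 195, 6, 7, 27] [349.48, 197.78] [497.5 147.8  90. ]
cap [251, 282, 13, 9, 69] [257.17, 286.03] [ 572.5 -161.5   38. ]
amber [228, 288, 23, 13, 161] [238.87, 293.96] [ 569.4 -202.6   38. ]
amber [194, 299, 23, 14, 172] [204.71, 305.68] [ 556.3 -271.9   38. ]
line [227.39552239 297.6119403 ] [ 0.9402076  -0.34060193] [193.11675416 310.02985151] [263.37844389 284.57667832] [ 552.9 -295.    38. ] [ 576.7 -149.1   38. ] [ 564.2 -225.9   38. ]
```

```bash
cat >> h.py <<'E'
from scipy.spatial.transform import Rotation as R
def plan(target,axis_deg):
    """axis_deg: wanted world heading of tool x (mod 180)"""
    s=r.sense();Rm=R.from_quat(s['orientation']).as_matrix()
    d=Rm.T@(np.array(target)-s['position'])
    yaw=np.degrees(np.arctan2(Rm[1,0],Rm[0,0]))
    sp=-((axis_deg-yaw+90)%180-90)
    print('t',s['time'],'pos',s['position'].round(1),'yaw',yaw.round(2),'q',np.round(s['q'],2),'w',round(float(s['grip_width']),1),'F',np.round(s['force'],1))
    print('shift/120',(d/120).round(3),'spin/60',round(sp/60,3))
E
python3 - <<'E'
from h import *
plan([569,-241,130],79.25)
c=r.capture('top');g=c['img'].astype(int).min(2)
box=(205,230,295,312)
print(g[283:295,206:222])
m=(g>130)
for st,ce,k in blobs(m,box,30):
    cc,d,s0,s1=fitline(k);print(st,ce,d,onz(c,*(cc+d*(s0-.5)),76).round(1),onz(c,*(cc+d*(s1+.5)),76).round(1),onz(c,*cc,76).round(1))
# predicted clip px
E
```

```text
t 0.5 pos [ 192.6 -568.2  194. ] yaw 18.72 q [-1.33  0.13  1.49  0.    1.52 -0.09] w 85.6 F [ 0.1  0.2 -0.5]
shift/120 [ 3.846 -1.576  0.533] spin/60 -1.009
[[100  86  92 101 130 144 136 130 137 147 152 152 151 152 153 154]
 [100  85  93 108 132 134 106  87 107 137 149 150 149 150 150 149]
 [102  89  94 113 136 125  87  75  96 132 149 151 149 151 150 150]
 [102  87  91 121 145 139 119 108 117 139 151 152 152 151 151 153]
 [102  85  87 125 153 152 145 141 141 150 153 154 154 155 155 154]
 [ 98  89  89 128 154 154 154 150 151 153 155 154 155 155 155 154]
 [ 94  88  88 126 154 155 152 151 152 152 153 154 154 155 154 153]
 [ 96  91  89 114 134 134 133 130 132 134 137 139 142 142 142 143]
 [ 96  91  92  95  94  90  92  92  92  94 103 107 111 112 113 117]
 [ 97  91  91  91  91  86  85  84  85  86  88  88  89  90  86  89]
 [ 91  91  92  92  92  91  91  91  86  91  91  90  87  88  88  87]
 [ 90  93  92  91  91  92  92  90  93  91  91  92  90  92  91  91]]
[205, 230, 27, 2, 40] [217.82, 230.32] [ 0.99999738 -0.00229034] [652.2 309.4  76. ] [651.2 236.7  76. ] [651.7 273.5  76. ]
[205, 230, 90, 82, 883] [266.64, 278.07] [ 0.58287327 -0.81256308] [387.2 241.   76. ] [640.8  54.5  76. ] [520.8 142.7  76. ]
[244, 250, 8, 7, 49] [247.8, 252.82] [0.99667845 0.08143748] [590.6 204.5  76. ] [588.4 182.5  76. ] [589.4 192.9  76. ]
[268, 251, 19, 11, 125] [278.6, 255.67] [ 0.97920219 -0.20288685] [574.5 140.6  76. ] [584.6  87.2  76. ] [580.3 110.2  76. ]
[210, 280, 19, 12, 170] [218.74, 285.34] [0.99926276 0.03839197] [505.2 295.3  76. ] [502.3 244.4  76. ] [503.8 270.6  76. ]
[235, 282, 24, 11, 232] [245.87, 286.99] [0.99937694 0.03529479] [499.7 229.   76. ] [496.2 164.5  76. ] [498.1 198.3  76. ]
[265, 283, 20, 12, 202] [274.18, 288.79] [0.9978633  0.06533632] [494.1 149.3  76. ] [489.6  95.   76. ] [491.9 122.8  76. ]
```

```bash
python3 -m creep '[[[0.3,-0.12,0],-0.1],[[0.65,-0.27,0],-0.22],[[1,-0.41,0],-0.35],[[1,-0.41,0],-0.35]]' 1; python3 -c "
from h import *
plan([569,-241,130],79.25)"
```

```text
time: 0.95
position: [294.3, -479.9, 194.3]
orientation: [0.939, 0.344, 0.001, -0.0]
force: [-0.6, -0.4, 0.2]
grip_width: 85.6
t 0.95 pos [ 294.3 -479.9  194.3] yaw 40.24 q [-1.11  0.03  1.59  0.    1.52 -0.24] w 85.6 F [-0.6 -0.4  0.2]
shift/120 [ 3.032 -0.042  0.541] spin/60 -0.65
```

```bash
python3 -m creep '[[[0.35,-0.01,0],-0.12],[[0.7,-0.01,0],-0.24],[[1,-0.015,0],-0.36],[[1,-0.015,0],-0.36]]' 1 >/dev/null;  python3 -c "
from h import *
plan([569,-241,130],79.25)"
```

```text
t 1.35 pos [ 384.4 -402.6  194.2] yaw 61.73 q [-0.9   0.01  1.61  0.    1.52 -0.41] w 85.1 F [ 0.1  0.  -0.6]
shift/120 [1.914 0.717 0.537] spin/60 -0.292
```

```bash
python3 -m creep '[[[0.33,0.12,0.05],-0.1],[[0.66,0.25,0.1],-0.2],[[1,0.37,0.15],-0.29],[[1,0.37,0.15],-0.29]]' 1 >/dev/null;  python3 -c "
from h import *
plan([569,-241,130],79.25)"
```

```text
t 1.75 pos [ 480.5 -318.   174.9] yaw 79.03 q [-0.67  0.08  1.58  0.    1.49 -0.48] w 86.0 F [-0.3 -0.3  0.4]
shift/120 [0.769 0.602 0.375] spin/60 -0.004
```

```bash
python3 -m creep '[[[0.3,0.25,0.1],0],[[0.6,0.45,0.25],0],[[0.77,0.6,0.37],-0.004],[[0.77,0.6,0.37],-0.004],[[0.77,0.6,0.37],-0.004]]' 1 >/dev/null;  python3 -c "
from h import *
plan([569,-241,130],79.25)
for n in ('top','scene'):
  c=r.capture(n);s=r.sense()['position']
  print(n,proj(c,s),proj(c,s+[0,0,18.7]))
  u,v=map(int,proj(c,s));cv2.imwrite(f'pics/{n}1.png',cv2.resize(c['img'][max(v-60,0):v+60,u-80:u+80,::-1],None,fx=5,fy=5,interpolation=cv2.INTER_CUBIC))"
```

```text
t 2.25 pos [ 566.2 -245.3  131.1] yaw 78.91 q [-0.49  0.21  1.51 -0.    1.42 -0.3 ] w 85.1 F [ 0.6 -0.4  0.3]
shift/120 [0.039 0.016 0.009] spin/60 -0.006
top [415.256562   257.41211139] [416.89843003 257.00977453]
scene [211.12766728 266.79917859] [209.4846999  259.09742004]
```

View pics/top1.png

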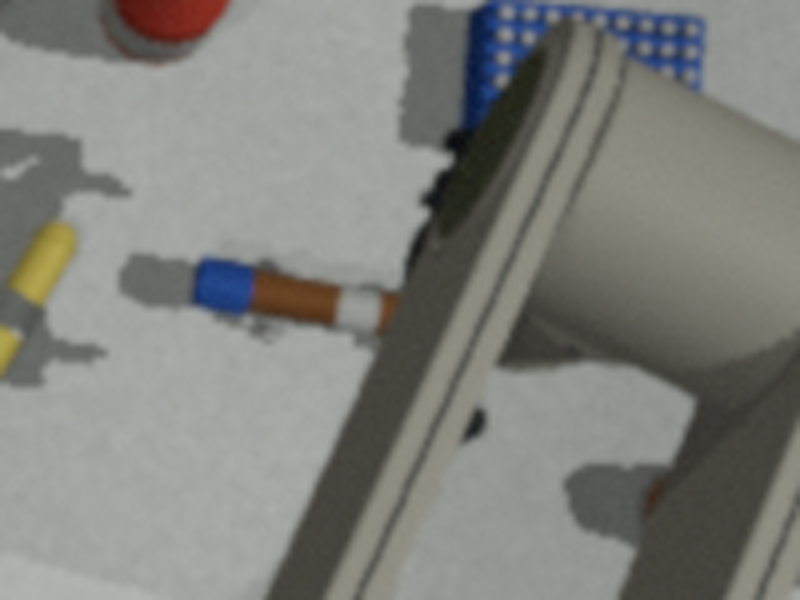

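View pics/scene1.png

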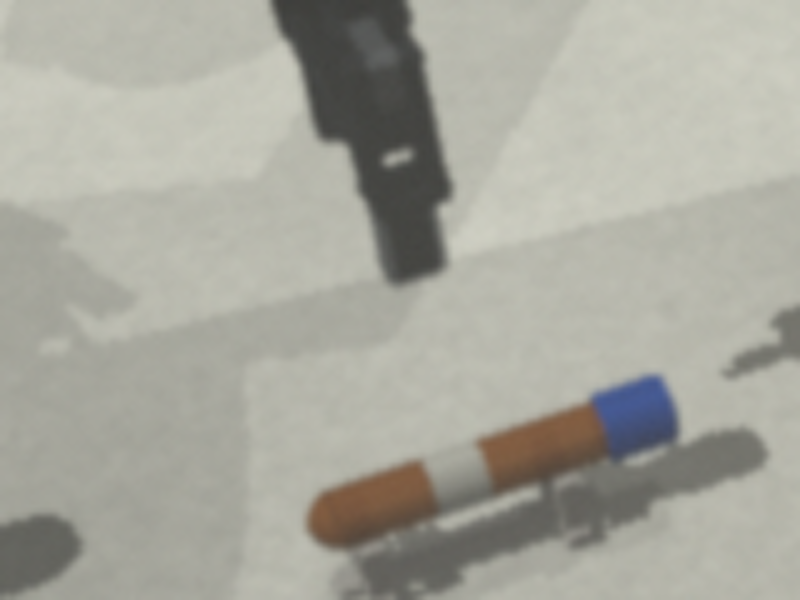

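```bash
python3 -c "
from h import *
c=r.capture('scene');print(onz(c,221.8,300.8,38),proj(c,[569,-241,38]))
t=r.capture('top');print(onz(t,335+71.7-.5,197+61.9-.5,38),proj(t,[569,-241,38]))
# triangulate
A=[ray(c,221.8,300.8),ray(t,406.2,258.4)]
M=np.zeros((3,3));b=np.zeros(3)
for o,d in A:
  d=d/np.linalg.norm(d);P=np.eye(3)-np.outer(d,d);M+=P;b+=P@o
print(np.linalg.solve(M,b))
plan([568,-241,22],79.0)"
```

```text
[ 565.19705649 -238.96767474   38.        ] [221.79325022 302.33471897]
[ 568.70708778 -241.66136031   38.        ] [405.959475   258.29910031]
[ 568.68122952 -240.58476383   41.766381  ]
t 2.45 pos [ 566.5 -246.2  132.7] yaw 78.84 q [-0.49  0.21  1.51 -0.    1.42 -0.3 ] w 85.3 F [-0.5 -0.3 -0.8]
shift/120 [0.045 0.002 0.922] spin/60 -0.003
```

```bash
python3 -m creep '[[[0.045,0.005,0.2],0],[[0.045,0.005,0.45],0],[[0.045,0.005,0.7],0],[[0.045,0.005,0.85],0],[[0.045,0.005,0.92],0],[[0.045,0.005,0.92],0]]' 1 60;  python3 -c "
from h import *
plan([568.5,-241,21],79.0)
for n in ('scene',):
  c=r.capture(n);s=r.sense()['position']
  u,v=map(int,proj(c,s));cv2.imwrite(f'pics/{n}2.png',cv2.resize(c['img'][max(v-60,0):v+60,u-80:u+80,::-1],None,fx=5,fy=5,interpolation=cv2.INTER_CUBIC))"
```

```text
time: 3.05
position: [567.5, -239.7, 20.5]
orientation: [0.772, 0.635, -0.0, -0.001]
force: [0.3, -0.9, -0.2]
grip_width: 85.9
t 3.05 pos [ 567.5 -239.7   20.5] yaw 78.9 q [-0.48  0.32  1.6  -0.    1.23 -0.29] w 85.9 F [ 0.3 -0.9 -0.2]
shift/120 [-0.009  0.011 -0.004] spin/60 -0.002
```

View pics/scene2.png

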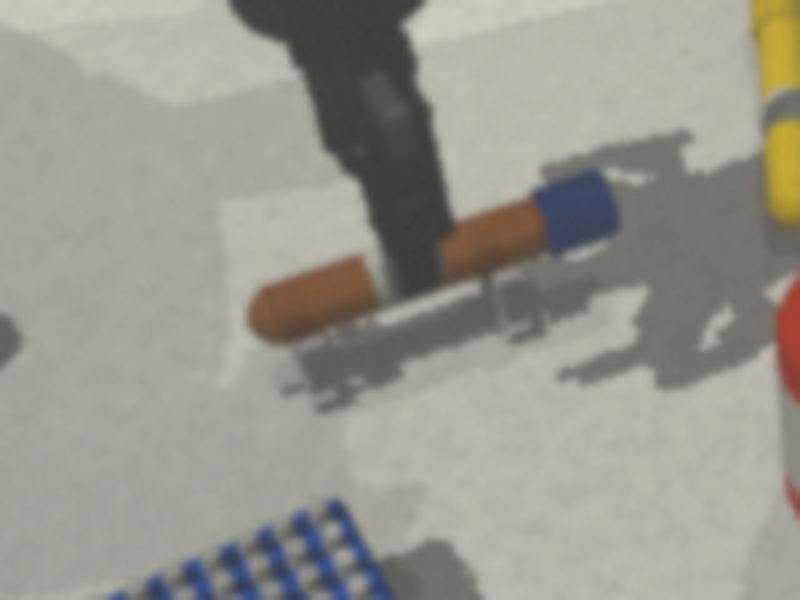

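The open gripper straddles the tube at its white band (crop (400,280)). Next I close on it.

```bash
python3 -m creep '[[[0,0,0],0],[[0,0,0],0],[[0,0,0],0],[[0,0,0],0],[[0,0,0],0],[[0,0,0],0],[[0,0,0],0],[[0,0,0],0]]' 0 60; python3 -m creep '[[[0,0,0],0],[[0,0,-0.2],0],[[0,0,-0.5],0],[[0,0,-0.9],0],[[0,0,-1],0],[[0,0,-1],0]]';  python3 -c "
from h import *
plan([498,195,180],85.3)
for n in ('scene',):
  c=r.capture(n);s=r.sense()['position']
  u,v=map(int,proj(c,s));cv2.imwrite(f'pics/{n}3.png',cv2.resize(c['img'][max(v-60,0):v+60,u-80:u+80,::-1],None,fx=5,fy=5,interpolation=cv2.INTER_CUBIC))"
```

```text
time: 3.9
position: [568.4, -239.3, 21.1]
orientation: [0.772, 0.636, -0.0, -0.0]
force: [0.6, 0.7, -0.2]
grip_width: 0.3
time: 4.5
position: [570.7, -240.5, 145.3]
orientation: [0.772, 0.636, 0.001, 0.003]
force: [0.3, -0.4, 1.0]
grip_width: -0.0
t 4.5 pos [ 570.7 -240.5  145.3] yaw 78.97 q [-0.48  0.2   1.5  -0.    1.43 -0.29] w -0.0 F [ 0.3 -0.4  1. ]
shift/120 [ 3.446 -1.288 -0.305] spin/60 -0.106
```

View pics/scene3.png

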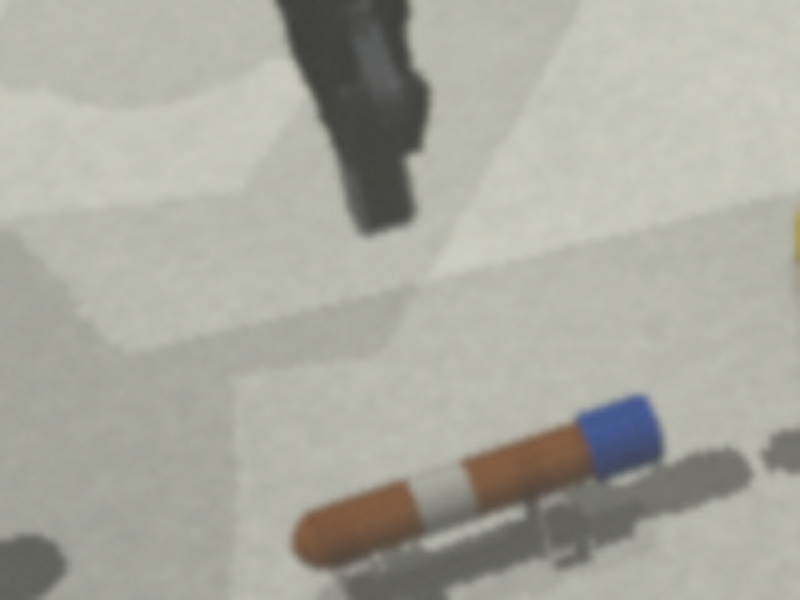

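```bash
python3 -c "
from h import *
s=r.sense();print(s['position'],s['q'])
c=r.capture('scene');t=r.capture('top')
cv2.imwrite('pics/scene4.png',c['img'][...,::-1]);cv2.imwrite('pics/top4.png',t['img'][...,::-1])
for z in (0,20,40,60,100): print(z,proj(c,s['position']+[0,0,z]).round(1),proj(t,s['position']+[0,0,z]).round(1))
for n in ('base',): print(proj(c,[0,0,0]))
"
```

```text
[ 569.3115876  -239.78626965  142.368933  ] [-4.81618781e-01  2.02887583e-01  1.50224233e+00  9.18039526e-06
  1.43376346e+00 -2.88986569e-01]
0 [214.1 262.1] [413.7 256. ]
20 [212.4 253.7] [415.5 255.6]
40 [210.6 245.1] [417.3 255.1]
60 [208.8 236.3] [419.2 254.6]
100 [205.  217.8] [423.1 253.6]
[205.72140677 170.04064518]
```

View pics/scene4.png

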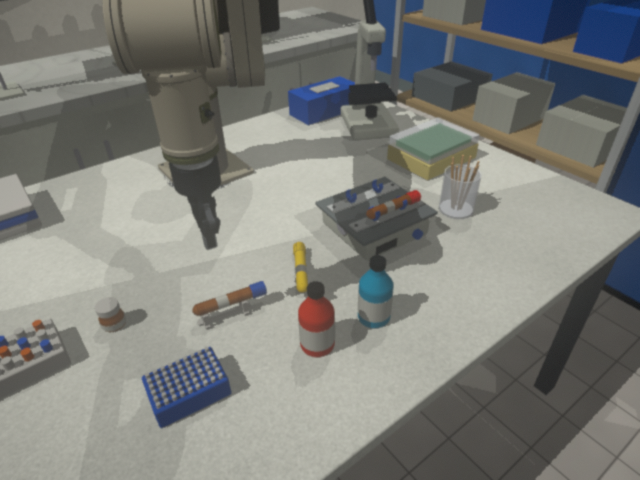

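View pics/top4.png

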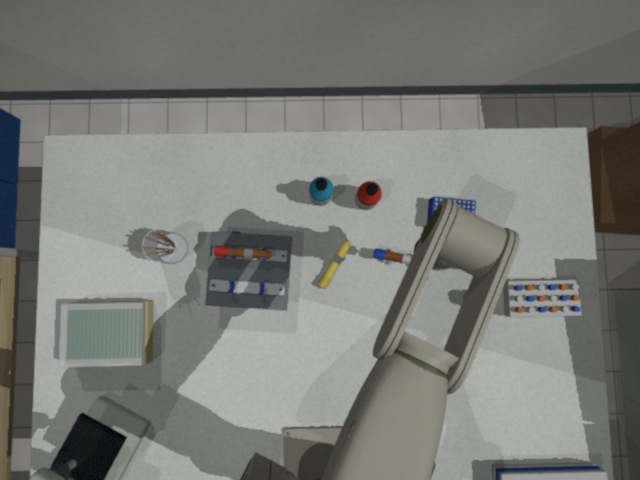

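```bash
python3 -c "
from h import *
t=r.capture('top');c=r.capture('scene')
p=np.array([192.6,-568.2,194.])
for z in (0,40,80,120): print(z,proj(t,p+[0,0,z]).round(1), proj(t,p+[.321*55,-.947*55,z+13]).round(1), proj(t,p-[.321*55,-.947*55,-z-13]).round(1))
i=cv2.imread('pics/top0.png')
cv2.imwrite('pics/g0.png',cv2.resize(i[380:480,520:640],None,fx=6,fy=6,interpolation=cv2.INTER_CUBIC))
s=c['img'][140:260,140:260,::-1];cv2.imwrite('pics/g1.png',cv2.resize(s,None,fx=5,fy=5,interpolation=cv2.INTER_CUBIC))
"
```

```text
0 [562.7 411.2] [587.2 404.5] [544.2 421.1]
40 [572.3 416.2] [598.  409.3] [553.2 426.6]
80 [582.8 421.6] [609.6 414.5] [563.  432.5]
120 [594.1 427.5] [622.1 420.2] [573.7 439. ]
```

View pics/g0.png

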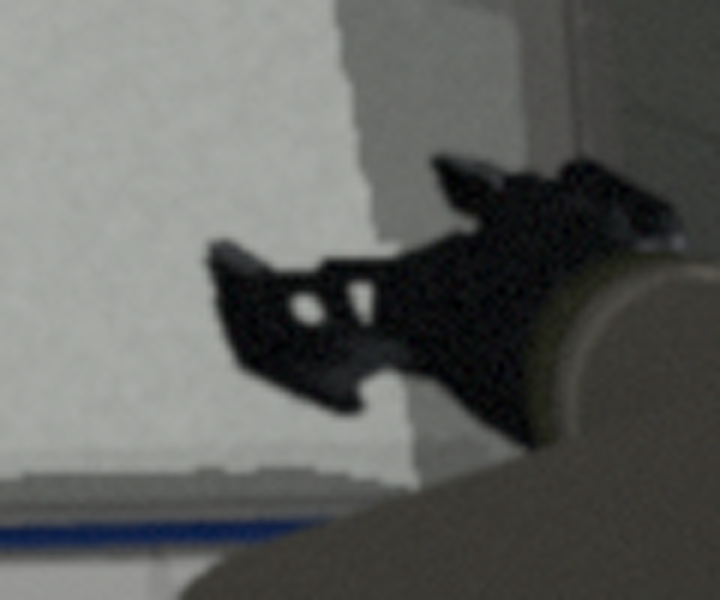

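View pics/g1.png

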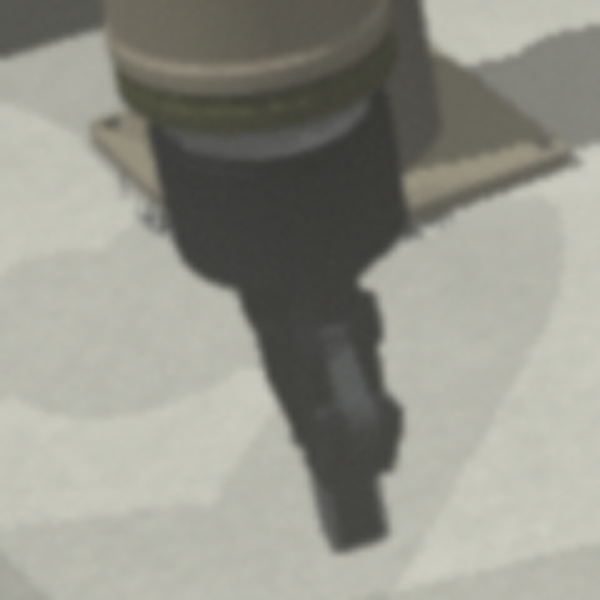

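Both views put the real fingertips about 37 mm higher than the reported TCP z, with xy correct, so the fingers closed above the tube. I'll confirm the offset with a gentle touch on free bench beside it.

```bash
python3 -m creep '[[[0,-0.3,0.1],0],[[0,-0.6,0.4],0],[[0,-0.6,0.8],0],[[0,-0.6,1],0],[[0,-0.6,1],0]]'; python3 -m creep '[[[0,0,0.05],0],[[0,0,0.12],0],[[0,0,0.2],0],[[0,0,0.2],0],[[0,0,0.2],0]]'; python3 -c "
from h import *
c=r.capture('scene');cv2.imwrite('pics/scene5.png',cv2.resize(c['img'][180:340,130:330,::-1],None,fx=4,fy=4,interpolation=cv2.INTER_CUBIC))"
```

```text
time: 5.25
position: [492.8, -222.9, 15.2]
orientation: [0.772, 0.636, -0.002, -0.005]
force: [0.1, 0.8, 0.5]
grip_width: -0.0
time: 5.75
position: [497.9, -225.6, -2.7]
orientation: [0.772, 0.636, 0.0, -0.0]
force: [-0.4, 0.7, 1.0]
grip_width: 0.1
```

View pics/scene5.png

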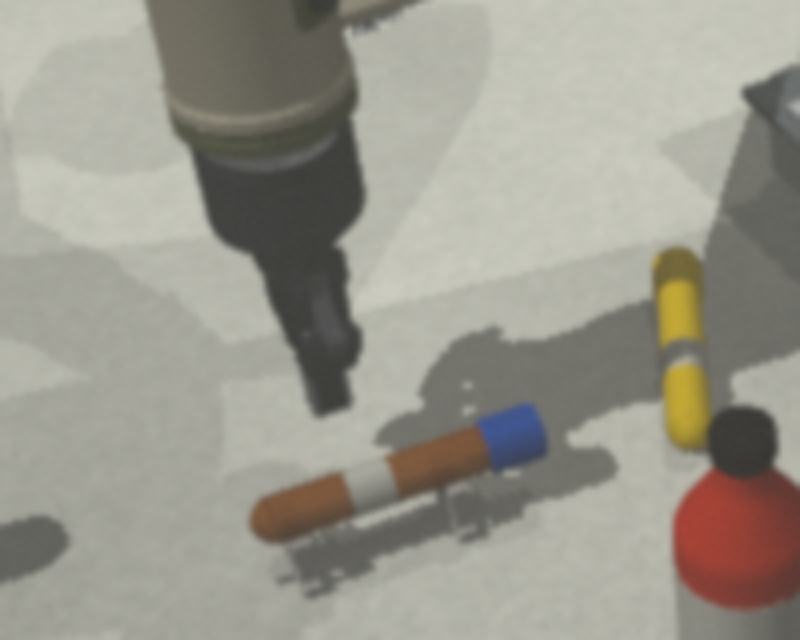

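```bash
python3 -m creep '[[[0,0,0.06],0],[[0,0,0.12],0],[[0,0,0.18],0],[[0,0,0.18],0],[[0,0,0.18],0]]'; python3 -m creep '[[[0,0,0.02],0],[[0,0,0.04],0],[[0,0,0.06],0],[[0,0,0.06],0]]'
```

```text
time: 6.3
position: [497.4, -225.3, -24.9]
orientation: [0.772, 0.636, -0.0, -0.0]
force: [0.2, -0.1, 0.4]
grip_width: -0.1
time: 6.7
position: [497.5, -225.4, -32.0]
orientation: [0.772, 0.636, -0.0, -0.0]
force: [0.4, 1.1, 0.3]
grip_width: 0.2
```

```bash
python3 -m creep '[[[0,0,0.013],0],[[0,0,0.025],0],[[0,0,0.025],0]]'|grep -E "pos|force"; python3 -m creep '[[[0,0,0.013],0],[[0,0,0.025],0],[[0,0,0.025],0]]'|grep -E "pos|force"
```

```text
position: [497.7, -225.5, -34.8]
force: [-0.5, -0.4, 0.8]
position: [498.0, -225.6, -37.2]
force: [-1.4, 0.7, 3.6]
```

```bash
python3 -m creep '[[[0,0,0.008],0],[[0,0,0.008],0]]'|grep -E "pos|force"
```

```text
position: [498.0, -225.7, -37.3]
force: [-6.2, 3.2, 15.1]
```

```bash
python3 -m creep '[[[0,0,-0.2],0],[[0,0,-0.5],0],[[0,0,-0.8],0],[[0,0,-0.8],0],[[0,0,-0.8],0]]' 1 60 >/dev/null; python3 -c "
from h import *
plan([568.5,-241,-17],79.1)"
```

```text
t 8.0 pos [ 498.8 -226.1   58.6] yaw 78.96 q [-0.52  0.09  1.78  0.    1.26 -0.33] w 72.2 F [-0.3  0.1  1. ]
shift/120 [-0.01   0.592  0.632] spin/60 -0.002
```

```bash
python3 -m creep '[[[0,0.3,0],0],[[-0.01,0.59,0],0],[[-0.01,0.59,0],0],[[-0.01,0.59,0.2],0],[[-0.01,0.59,0.4],0],[[-0.01,0.59,0.55],0],[[-0.01,0.59,0.63],0],[[-0.01,0.59,0.63],0]]' 1 60 ; python3 -m creep '[[[0,0,0],0],[[0,0,0],0],[[0,0,0],0],[[0,0,0],0],[[0,0,0],0],[[0,0,0],0],[[0,0,0],0],[[0,0,0],0]]' 0 60;python3 -c "
from h import *
plan([568.5,-241,-17],79.1)"
```

```text
time: 8.8
position: [564.5, -239.1, -21.1]
orientation: [0.772, 0.636, -0.001, -0.002]
force: [0.6, -0.3, 0.3]
grip_width: 85.5
time: 9.6
position: [566.6, -240.4, -17.1]
orientation: [0.772, 0.636, -0.0, -0.0]
force: [-6.8, 1.6, 9.8]
grip_width: 23.0
t 9.6 pos [ 566.6 -240.4  -17.1] yaw 78.97 q [-0.48  0.36  1.62 -0.    1.16 -0.29] w 23.0 F [-6.8  1.6  9.8]
shift/120 [-0.002  0.017 -0.001] spin/60 -0.002
```

```bash
python3 -m creep '[[[0,0,-0.1],0],[[0,0,-0.4],0],[[0,0,-0.7],0],[[0,0,-1],0],[[0,0,-1],0],[[0,0,-1],0]]';  python3 -c "
from h import *
plan([498,195,160],85.3)
for n in ('scene',):
  c=r.capture(n);s=r.sense()['position']
  u,v=map(int,proj(c,s));cv2.imwrite(f'pics/{n}6.png',cv2.resize(c['img'][max(v-60,0):v+60,u-80:u+80,::-1],None,fx=5,fy=5,interpolation=cv2.INTER_CUBIC))"
```

```text
time: 10.2
position: [568.4, -240.9, 104.2]
orientation: [0.772, 0.636, 0.001, 0.002]
force: [-0.2, -0.5, -0.6]
grip_width: 23.0
t 10.2 pos [ 568.4 -240.9  104.2] yaw 78.97 q [-0.48  0.23  1.54  0.    1.36 -0.29] w 23.0 F [-0.2 -0.5 -0.6]
shift/120 [ 3.453 -1.269 -0.474] spin/60 -0.106
```

View pics/scene6.png

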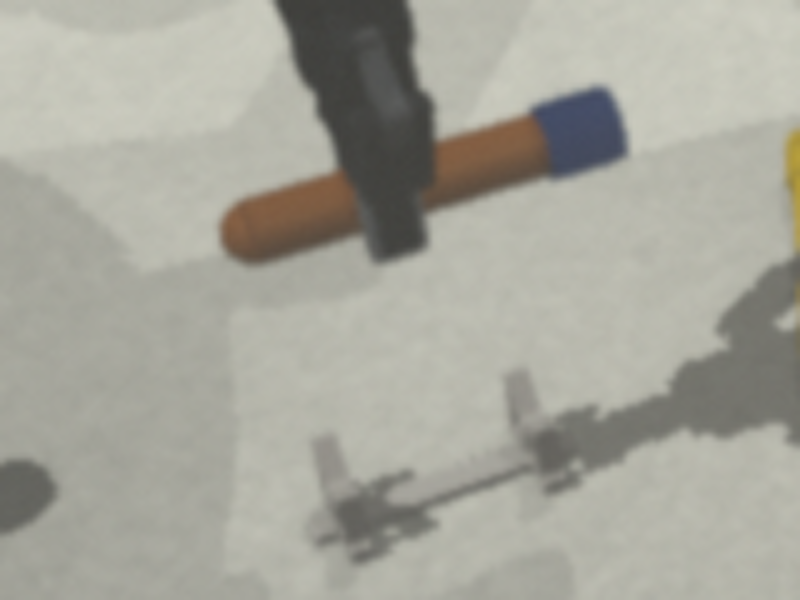

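```bash
python3 -m creep '[[[0.2,-0.08,0],0],[[0.55,-0.2,0],0],[[0.95,-0.35,0],-0.05],[[1,-0.37,0],-0.1],[[1,-0.37,0],-0.1]]' >/dev/null; python3 -m creep '[[[0.2,-0.07,0],0],[[0.55,-0.17,0],0],[[0.95,-0.27,0],0],[[1,-0.3,0],0]]'>/dev/null;python3 -c "
from h import *
plan([498,195,95],85.3)"
```

```text
t 11.15 pos [519.9  11.9 100.7] yaw 85.0 q [-0.08 -0.02  1.82  0.    1.35  0.01] w 23.3 F [-0.2 -0.3 -0.4]
shift/120 [ 1.504 -0.314  0.05 ] spin/60 -0.005
```

```bash
python3 -m creep '[[[0.2,-0.05,0],0],[[0.55,-0.12,0],0],[[0.8,-0.17,0],0],[[0.8,-0.17,0],0]]'>/dev/null; python3 -m creep '[[[0.2,-0.05,0],0],[[0.5,-0.11,0],0],[[0.7,-0.14,0.03],-0.005],[[0.7,-0.14,0.03],-0.005],[[0.7,-0.14,0.03],-0.005]]'>/dev/null;python3 -c "
from h import *
plan([498,195,95],85.3)
for n in ('scene','top'):
  c=r.capture(n);s=r.sense()['position']
  u,v=map(int,proj(c,s+[0,0,30]));print(n,u,v);cv2.imwrite(f'pics/{n}7.png',cv2.resize(c['img'][max(v-60,0):v+60,u-80:u+80,::-1],None,fx=5,fy=5,interpolation=cv2.INTER_CUBIC))"
```

```text
t 12.05 pos [500.  190.   97.5] yaw 85.23 q [ 0.27  0.02  1.78 -0.    1.34  0.35] w 23.3 F [-0.4 -1.1 -0.9]
shift/120 [ 0.04  -0.02   0.021] spin/60 -0.001
scene 363 178
top 246 286
```

View pics/scene7.png

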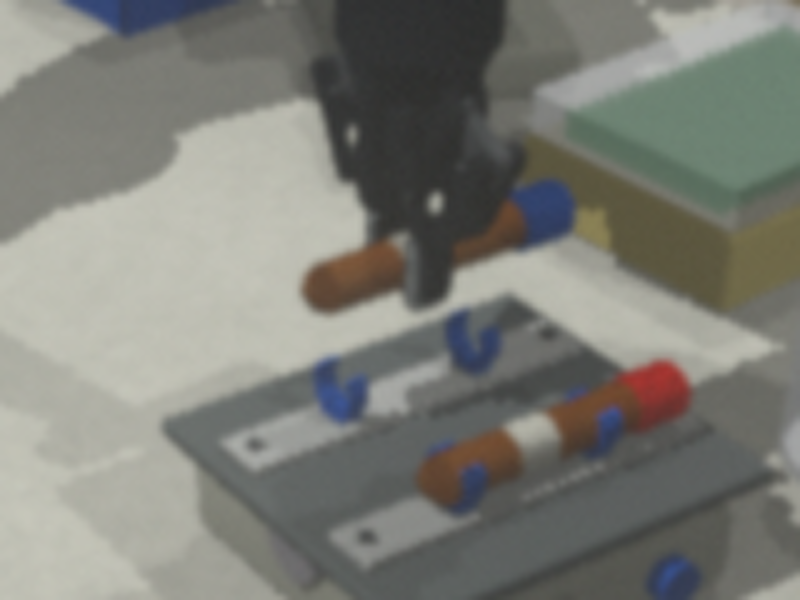

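View pics/top7.png

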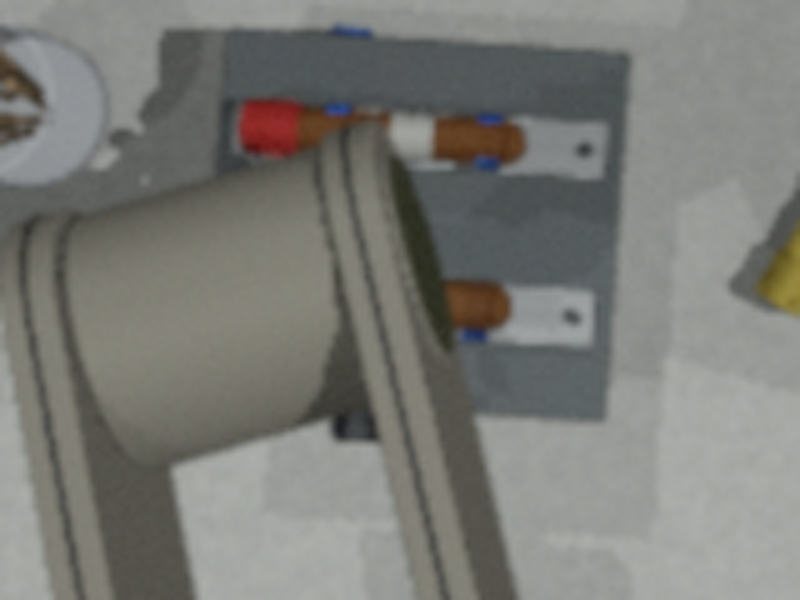

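Run:
```python
from h import *
c=r.capture('top');H=hsv(c)
amber=((H[...,0]<18)&(H[...,1]>100))
for st,ce,k in blobs(amber,(250,275,275,295),10):
    print(st,ce,onz(c,*ce,152.5))
    for u in range(st[0],st[0]+st[2]):
        v=np.nonzero(k[:,u])[0]; p=onz(c,u,(v.min()+v.max())/2,152.5);print(u,v.min(),v.max(),p.round(1))
s=r.sense();print(s['position'])
c2=r.capture('scene');H=hsv(c2);a=((H[...,0]<18)&(H[...,1]>100));b=(H[...,0]>100)&(H[...,0]<128)&(H[...,1]>120)
for st,ce,k in blobs(a,(335,150,400,185),8)+blobs(b,(335,150,400,178),8): print(st,ce)
y=np.array([.083,.9965,0]);o=np.array([*s['position'][:2],152.5])
for q in (-60,-49,60,75,90): print(q,proj(c2,o+y*q))
```

```text
[255, 282, 13, 9, 96] [260.64, 286.23] [499.90730479 149.6201416  152.5       ]
255 282 285 [507.  163.7 152.5]
256 282 290 [500.7 161.2 152.5]
257 282 290 [500.6 158.7 152.5]
258 282 290 [500.6 156.2 152.5]
259 282 290 [500.6 153.7 152.5]
260 283 290 [499.3 151.2 152.5]
261 283 290 [499.2 148.7 152.5]
262 283 290 [499.2 146.2 152.5]
263 283 290 [499.1 143.7 152.5]
264 283 290 [499.1 141.2 152.5]
265 283 290 [499.  138.7 152.5]
266 285 289 [497.7 136.2 152.5]
267 286 288 [497.7 133.7 152.5]
[500.27821154 189.65216455  98.02081655]
[374, 159, 13, 10, 43] [381.53, 163.74]
[345, 166, 18, 13, 115] [353.43, 171.92]
[387, 155, 10, 10, 65] [391.74, 158.88]
-60 [343.429625   177.07726415]
-49 [347.34999406 175.70824689]
60 [384.49176527 162.73810936]
75 [389.37240318 161.03376024]
90 [394.20005371 159.34791465]
```

Run:
```python
from h import *
c=r.capture('top');im=cv2.GaussianBlur(c['img'],(1,1),0).astype(float)
np.set_printoptions(linewidth=200)
for u in (256,258,260,262,264,268,270,273,276,280,283):
    print(u,'R',im[278:298,u,0].astype(int),'B',im[278:298,u,2].astype(int))
```

```text
256 R [83 86 88 82 72 84 99 99 95 89 83 77 67 65 68 65 63 66 76 83] B [90 94 96 82 38 30 40 41 40 38 36 38 34 44 62 60 54 58 67 75]
258 R [ 83  84  84  78  72  81  94 103 104 104  99  90  81  74  73  72  74  86  91  90] B [ 91  91  91  79  41  27  33  43  41  41  38  30  34  62 100 110  91  93  95  94]
260 R [84 85 84 77 72 79 89 96 96 98 92 82 75 60 38 42 67 85 89 91] B [ 91  93  91  76  47  32  35  40  37  41  36  31  33  49  83  99  91  94  98 100]
262 R [84 84 83 78 71 78 88 93 96 95 90 82 76 63 44 42 62 82 86 87] B [92 92 91 80 52 34 35 37 39 35 36 28 32 45 80 96 87 92 92 93]
264 R [ 83  84  84  83  74  74  80  87  90  88  86  82  80  89 107 116 100  86  85  86] B [ 91  91  91  86  61  29  22  29  34  29  30  26  33  67 109 126 107  94  92  92]
268 R [ 84  85  85  85  93 116 131 126 120 122 121 128 140 152 154 143 120  88  87  89] B [ 92  93  93  93 100 121 133 121 112 113 114 124 142 156 159 148 123  94  94  97]
270 R [ 84  86  84  85  90 116 140 144 145 144 144 144 146 151 157 156 139  94  88  92] B [ 91  94  93  93  98 120 145 148 150 148 148 148 151 156 160 159 143 101  96 101]
273 R [ 85  87  84  85  86 115 142 143 145 146 143 143 145 153 157 155 139  92  88  92] B [ 92  94  92  93  94 121 147 148 148 149 146 147 151 157 161 159 142  99  95  99]
276 R [ 86  87  85  84  88 120 143 143 145 146 144 145 145 147 151 152 135  95  88  92] B [ 94  94  94  92  96 125 147 147 149 150 149 148 149 151 155 156 139 101  96 100]
280 R [ 85  84  85  89  95 111 137 152 152 138  98  77 101 140 156 155 141 110  89  88] B [ 93  92  93  97 102 117 142 156 157 142 102  81 107 145 160 159 146 115  96  96]
283 R [ 86  86  89  92  90 101 128 148 152 155 153 150 152 153 152 147 134 112  89  88] B [ 94  94  97 100  99 109 134 154 157 160 157 155 157 158 157 152 139 118  96  96]
```

Run:
```python
from h import *
c=r.capture('top')
t=onz(c,262,286.5,152.5);a=onz(c,276,288.75,76);print(t,a)
d=np.array([np.cos(np.radians(85.3)),np.sin(np.radians(85.3)),0]);n=np.array([d[1],-d[0],0])
print('tube minus rail across',(t-a)@n)
# robot nominal
s=r.sense();print(s['position'],'robot vs tube',(t-s['position'])@n,'robot vs rail',(s['position']-a)@n)
# rail edges at other columns
im=c['img'].astype(float)
for n_ in ('scene',):
  c=r.capture(n_);H=hsv(c);b=(H[...,0]>100)&(H[...,0]<128)&(H[...,1]>120)
  for st,ce,k in blobs(b,(335,175,395,210),4): print(st,ce)
```

```text
[499.17226429 146.22544474 152.5       ] [491.89582371 117.93978599  76.        ]
tube minus rail across 4.934288033422942
[500.18749292 190.26664585  98.31389638] robot vs tube 2.59685552512727 robot vs rail 2.337432508295672
[347, 195, 6, 7, 27] [349.48, 197.78]
```

```bash
python3 -m creep '[[[0.025,-0.041,0.05],0],[[0.025,-0.041,0.15],0],[[0.025,-0.041,0.25],0],[[0.025,-0.041,0.28],0],[[0.025,-0.041,0.28],0],[[0.025,-0.041,0.28],0],[[0.025,-0.041,0.28],0]]'
python3 - <<'E'
from h import *
c=r.capture('top');im=c['img'].astype(float)
np.set_printoptions(linewidth=200)
for u in (258,260,262,264,266,270,273,276,283):
    print(u,'B',im[278:298,u,2].astype(int))
s=r.sense();print(s['position'])
c=r.capture('scene');cv2.imwrite('pics/scene8.png',cv2.resize(c['img'][120:240,300:460,::-1],None,fx=5,fy=5,interpolation=cv2.INTER_CUBIC))
E
```

```text
time: 13.1
position: [495.7, 194.8, 65.2]
orientation: [0.736, 0.677, 0.0, 0.0]
force: [0.3, -0.5, 0.3]
grip_width: 23.1
258 B [90 93 90 85 86 78 41 32 38 37 40 40 36 27 31 57 83 95 97 97]
260 B [ 93  93  94  93  95  81  39  29  34  37  38  38  30  31  27  56  82  90  99 101]
262 B [93 93 93 92 92 83 53 29 35 37 36 36 33 25 30 45 70 83 90 94]
264 B [ 93  92  92  95 100 103  81  40  27  29  31  31  30  30  51  80  95  83  87  91]
266 B [ 92  94  93  95 111 131 135 109  71  45  39  45  50  70 101 116 104  87  90  98]
270 B [ 93  92  94  92  97 122 144 147 150 150 151 153 156 157 155 150 134  94  92  99]
273 B [ 93  91  91  92  93 120 147 148 149 153 158 159 161 163 162 159 140  97  95 101]
276 B [ 93  91  93  95  98 125 148 151 156 162 159 159 161 161 162 158 141 100  96 101]
283 B [ 93  97 101 100 101 107 134 155 159 160 158 154 155 160 158 153 139 117  95  98]
[495.71592246 194.7914175   65.21790192]
```

View pics/scene8.png

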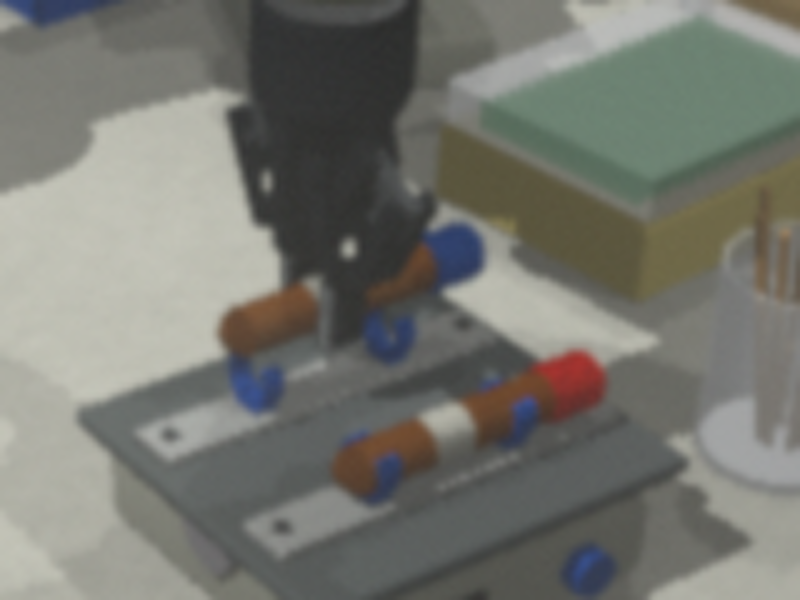

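Run:
```python
from h import *
c=r.capture('top')
d=np.array([np.cos(np.radians(85.3)),np.sin(np.radians(85.3)),0]);n=np.array([d[1],-d[0],0])
t=onz(c,260,288.38,120)
for u,v in ((276,288.7),(270,288.65),(283,289.15)):
  a=onz(c,u,v,76);print(t,a,'across',(t-a)@n)
e=onz(c,266.9,289,120);print('dome end',e, 'origin y',e[1]+59.8)
# same for scene: project seat-frame clip geometry
```

```text
[494.1967734  155.23046498 120.        ] [492.02867269 117.93862103  76.        ] across -0.8948278459632373
[494.1967734  155.23046498 120.        ] [492.45834219 133.95020338  76.        ] across -0.011087362673614556
[494.1967734  155.23046498 120.        ] [490.48648273  99.26251297  76.        ] across -0.8881161230611041
dome end [492.28135256 137.50778522 120.        ] origin y 197.30778521548507
```

```bash
python3 -m creep '[[[0,0.004,0.03],0],[[0,0.004,0.055],0],[[0,0.004,0.07],0],[[0,0.004,0.07],0],[[0,0.004,0.07],0]]'|grep -E "pos|force"; python3 -m creep '[[[0,0,0.008],0],[[0,0,0.016],0],[[0,0,0.016],0]]'|grep -E "pos|force"
```

```text
position: [495.6, 194.6, 56.1]
force: [-0.3, -0.6, -0.7]
position: [496.0, 194.7, 54.5]
force: [1.1, 0.1, 1.0]
```

```bash
python3 -m creep '[[[0,0,0.008],0],[[0,0,0.008],0],[[0,0,0.008],0]]'|grep -E "pos|force"
```

```text
position: [496.2, 194.8, 53.9]
force: [0.8, 0.3, 5.1]
```

```bash
python3 -m creep '[[[0,0,-0.003],0],[[0,0,-0.003],0],[[0,0,-0.003],0],[[0,0,-0.003],0],[[0,0,-0.003],0],[[0,0,-0.003],0],[[0,0,-0.003],0]]' 0.65 60
python3 - <<'E'
from h import *
c=r.capture('scene');cv2.imwrite('pics/scene9.png',cv2.resize(c['img'][120:240,300:460,::-1],None,fx=5,fy=5,interpolation=cv2.INTER_CUBIC))
c=r.capture('top');im=c['img'].astype(float)
np.set_printoptions(linewidth=200)
for u in (258,260,262,264,266,270,273,276):
    print(u,'B',im[278:298,u,2].astype(int))
E
```

```text
time: 15.05
position: [495.7, 194.6, 53.7]
orientation: [0.736, 0.677, -0.0, -0.0]
force: [0.3, 0.6, 0.1]
grip_width: 55.4
258 B [96 92 92 87 84 78 38 31 37 38 37 39 30 32 31 57 76 78 79 79]
260 B [93 93 94 94 93 78 38 29 31 35 36 33 31 27 30 61 83 82 83 84]
262 B [93 93 93 93 92 79 48 32 38 38 34 41 35 28 33 53 75 84 84 83]
264 B [94 91 91 92 99 94 64 31 32 29 31 31 24 28 48 80 92 85 84 84]
266 B [ 93  93  95  95 110 131 123  71  43  43  38  31  43  62  90 111 104  86  83  84]
270 B [ 93  92  94  93  94 120 146 147 150 150 150 153 160 161 161 159 142  94  85  84]
273 B [ 93  93  93  93  92 122 147 149 149 152 154 158 160 162 162 161 143  98  93 101]
276 B [ 93  92  95  95  99 128 152 154 158 160 158 159 161 161 162 158 140  99  98 101]
```

View pics/scene9.png

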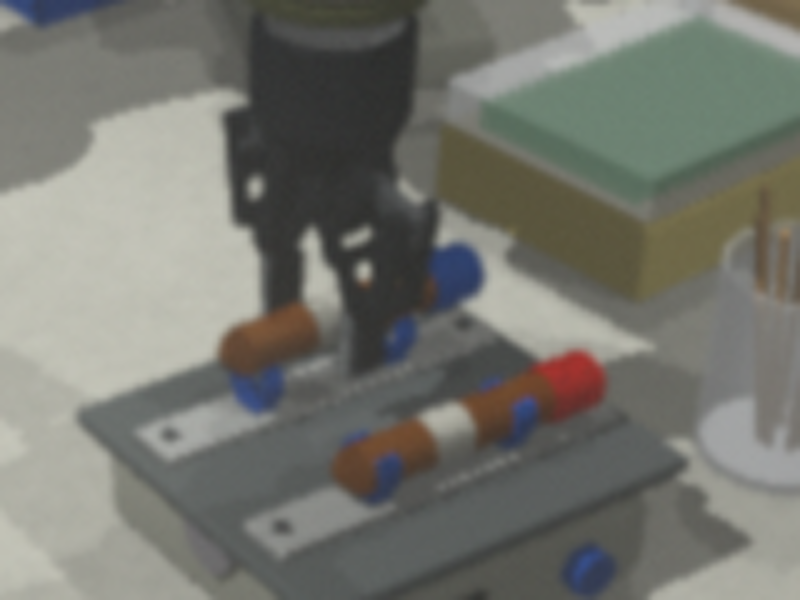

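```bash
python3 -m creep '[[[0,0,-0.1],0],[[0,0,-0.3],0],[[0,0,-0.5],0],[[0,0,-0.5],0]]' 0.65 >/dev/null; python3 -m creep '[[[0,0,0],0],[[0,0,0],0],[[0,0,0],0],[[0,0,0],0],[[0,0,0],0],[[0,0,0],0],[[0,0,0],0]]' 0 60
python3 - <<'E'
from h import *
plan([495.8,195,92],85.3)
c=r.capture('scene');cv2.imwrite('pics/scene10.png',cv2.resize(c['img'][120:240,300:460,::-1],None,fx=5,fy=5,interpolation=cv2.INTER_CUBIC))
E
```

```text
time: 16.25
position: [495.6, 194.6, 113.6]
orientation: [0.736, 0.677, -0.0, -0.0]
force: [-0.3, -0.2, -0.1]
grip_width: 0.1
t 16.25 pos [495.6 194.6 113.6] yaw 85.26 q [ 0.28  0.    1.77 -0.    1.37  0.36] w 0.1 F [-0.3 -0.2 -0.1]
shift/120 [0.004 0.001 0.18 ] spin/60 -0.001
```

View pics/scene10.png

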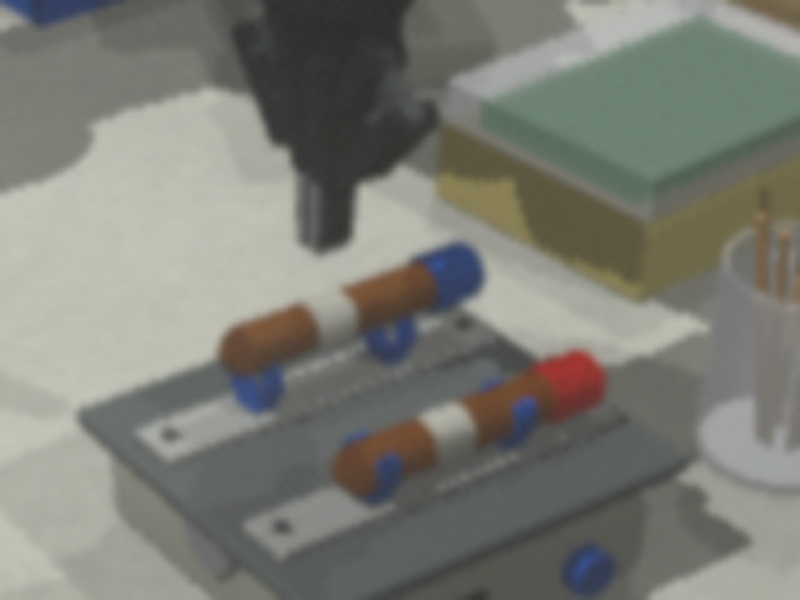

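The tube lies across both clips, let go, with its band at crop (330,310) and its cap on the same side as the red one. Next I press midway with shut fingers.

```bash
python3 -m creep '[[[0.01,0,0.1],0],[[0.01,0,0.18],0],[[0.01,0,0.22],0],[[0.01,0,0.22],0]]'|grep -E "pos|force"; python3 -m creep '[[[0,0,0.01],0],[[0,0,0.02],0],[[0,0,0.03],0],[[0,0,0.03],0]]'|grep -E "pos|force"
```

```text
position: [494.6, 195.5, 85.6]
force: [-0.7, -0.0, 0.2]
position: [496.3, 195.9, 84.3]
force: [-0.5, -0.5, 2.6]
```

```bash
python3 -m creep '[[[0,0,0.01],0],[[0,0,0.02],0],[[0,0,0.03],0],[[0,0,0.04],0],[[0,0,0.05],0],[[0,0,0.06],0],[[0,0,0.06],0]]'|grep -E "pos|force"
```

```text
position: [498.0, 196.6, 79.2]
force: [-1.0, 0.1, 12.3]
```

```bash
python3 -m creep '[[[0,-0.01,0.02],0],[[0,-0.01,0.04],0],[[0,-0.01,0.06],0],[[0,-0.01,0.08],0],[[0,-0.01,0.1],0],[[0,-0.01,0.1],0]]'|grep -E "pos|force";python3 -c "
from h import *
c=r.capture('scene');cv2.imwrite('pics/scene11.png',cv2.resize(c['img'][120:240,300:460,::-1],None,fx=5,fy=5,interpolation=cv2.INTER_CUBIC))"
```

```text
position: [496.5, 195.9, 67.3]
force: [-3.9, -3.2, 20.4]
```

View pics/scene11.png

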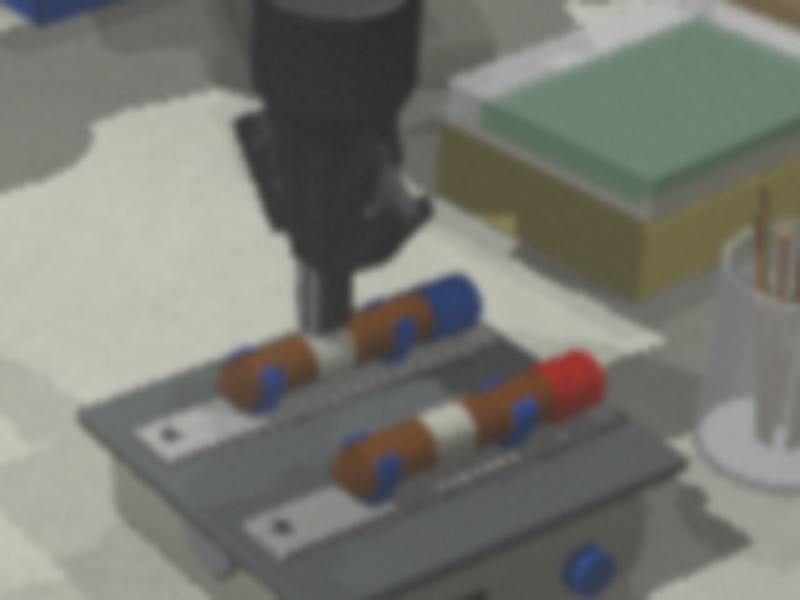

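Both ends have gone in. The tip reads 67.3, so the axis is at about 92 mm, against 92.5 for home. Now I draw back and check.

```bash
python3 -m creep '[[[0,0,-0.1],0],[[0,0,-0.4],0],[[0,0,-0.8],0],[[0,0,-1],0],[[0,0,-1],0],[[0,0,-1],0]]'|grep -E "pos|force|time"
python3 - <<'E'
from h import *
c=r.capture('scene');cv2.imwrite('pics/scene12.png',cv2.resize(c['img'][120:240,300:460,::-1],None,fx=5,fy=5,interpolation=cv2.INTER_CUBIC))
H=hsv(c);a=((H[...,0]<18)&(H[...,1]>100));b=(H[...,0]>100)&(H[...,0]<128)&(H[...,1]>120)
d=np.array([np.cos(np.radians(85.3)),np.sin(np.radians(85.3)),0]);n=np.array([d[1],-d[0],0])
for k,(st,ce,m) in enumerate(blobs(a|((H[...,0]>170)&(H[...,1]>100)),(335,170,430,225),20)): print(st,ce)
E
```

```text
time: 19.05
position: [494.6, 196.0, 184.5]
force: [0.3, -0.3, -0.9]
[369, 179, 16, 10, 60] [375.73, 183.33]
[345, 188, 17, 10, 65] [352.86, 191.88]
[393, 190, 28, 16, 207] [408.82, 197.32]
[367, 204, 19, 13, 108] [376.2, 209.85]
```

View pics/scene12.png

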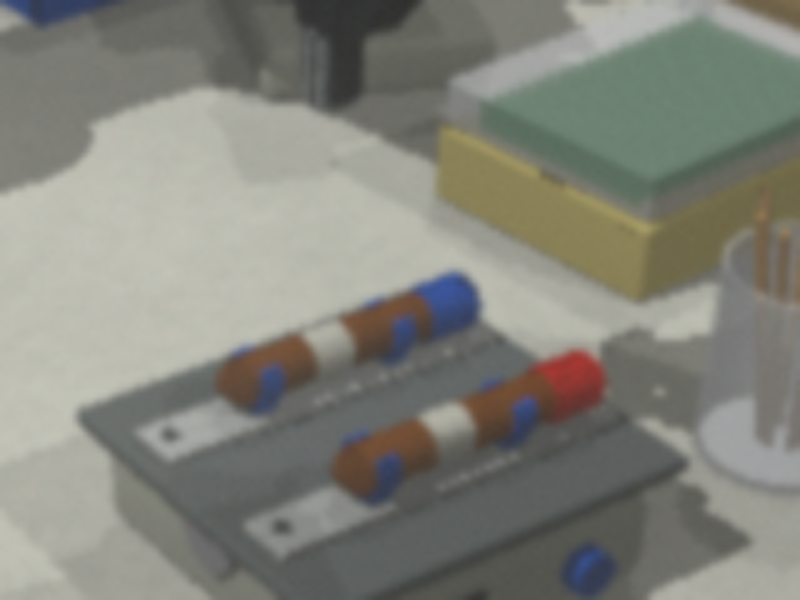

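The blue-capped tube sits in its clips just as the red one does: dome crop (240,380), band (330,340), cap (450,300). The gripper is clear, so I hand in.

```bash
python3 -c "
from plant import r
print(r.sense()['time'],r.sense()['force']);print(r.finish_job())"
```

```text
19.1 [-0.02178817  0.5356962  -0.7144847 ]
the job is handed in; nothing more can be done
None
```

The blue-capped tube is snapped home in both empty clips, with its cap on the same side as the red one. I handed the job in at 19.1 s, with the gripper about 117 mm above the tube.

- **First grasp missed:** the real fingertips were about 37 mm higher than the reported TCP z. Both cameras showed this, and a light touch on free bench (up to 15 N) put the offset at 37.2 mm. I allowed for it in all later moves.
- **Placing:** robot readings and the top camera disagreed by about 2.5 mm across the rail. I lined the tube up against the rail in the same picture, leaving about 0.5 mm residual. I then let it go on the clip mouths, and the picture showed it lying on both.
- **Pressing:** one press midway, reaching about 20 N, seated both ends. At the bottom the axis was at about 92 mm, against 92.5 mm for home.
- **Last check:** the final scene picture shows the tube level in both clips, with its band between them, within about 2 mm along the rail of how the red tube sits. The bystanders in the last full views stood in place. I did not measure them again after the press.

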